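# Seat the temperature probe in the deep check well

### The arm

A 6-joint arm with a two-finger parallel gripper is mounted at the origin on a cart in front of the work surface, level with it; the furniture and walls round the work are solid. World frame = base frame: x ahead of the robot, y to its left, z up, the work surface at z = 0. Lengths are in m, angles in degrees, forces in N, time in s.
With the tool pointing down it reaches from about 0.375 to 0.75 m from the base axis. Payload 9 kg.
Tool frame: the origin (TCP) lies where the fingers leave the gripper's body, on its centre line; the fingertips stand 73 mm ahead of it and the grasp point (between the pads) lies 54 mm ahead of it (robot.tip_reach is the distance from the TCP to the fingertips, in m); z points along the fingers, y is the line along which they close (so a half turn about z gives the same grasp; the last joint's range is limited). The gripper opens to 85 mm and grips with 20 to 120 N. Pads are 22 mm wide; open, the fingers measure 114 mm over their backs; the gripper's body (76 mm by 85 mm) begins 54 mm behind the grasp point. The pads swing forward as they close: fully open they stand 13 mm farther back than shut.
Start: joints at [-83.119, 5.964, 5.575, 89.605, 0, 77.527], TCP at [0.199, -0.566, 0.304] pointing down, gripper open.
Joint ranges: [-171.21, 171.21], [-48.23, 106.86], [-62.78, 66.21], [-105.2, 120.99], [-86.42, 89.51], [-180, 180]. Speed limits (degrees/s): [127.2, 127.2, 147.25, 180, 180, 180].

### API

Orientations are given as [roll, pitch, yaw] about the fixed x, y, z axes, in that order (R = Rz(yaw) Ry(pitch) Rx(roll)).
In Python, from plant import robot gives the robot as it stands. Calls block until the motion is done:
- robot.move_pose(position, orientation): joint-space move of the TCP to a pose.
- robot.line_to(position, vel=0.15, rotation=None, guard=None): straight line of the TCP; rotation=None keeps the orientation; vel is the mean speed in m/s. With guard (N) it stops when the force on the tool has changed by that much, and returns True; else False.
- robot.goto_joints(angles): joint-space move.
- robot.set_gripper(opening): finger opening in m; the grip force is fixed at half the most; returns when the fingers have stopped.
- robot.pause(seconds).
- robot.ik(position, orientation): joint angles nearest the present ones, or None.
- robot.observe(): the state.
- robot.grab_frame(name): name is "side" or "top"; returns the picture (480x640x3 uint8, blue, green, red); there is no depth.
- robot.get_calibration(name): a dict with "vertical_fov" (degrees; the focal length in pixels is half the picture's height over the tangent of half this angle, whatever the lens; pixels are square), "cx", "cy" (the principal point, pixels), "rvec" (rotation vector, rad) and "tvec" (3), from world to camera coordinates, as OpenCV has them. Camera axes: x right, y down, z forward; pixel columns grow to the right and rows downward; lengths in m; the calibration is good to about 2 mm. A picture is of the moment at which its call begins. get_calibration takes no time and is no camera call.
A pose or a line that the arm cannot do raises robot.IKError and nothing moves.
- robot.job_done(): hands the job in; it is judged then, once.
The state is a dict: "time": time; "q": joint angles; "qvel": joint speeds; "joint_torque": joint torques, N m; "tool_pos": TCP position; "tcp_rot": TCP orientation; "ft_force": force on the tool from outside, world axes, zero at the start; "torque": the same for the moment, N m; "gripper_width": finger opening in m; "gripper_force": force on a finger pad.
Only numpy, scipy, OpenCV 4.12 (cv2) and the standard library are available. Lean on these libraries where they do the work, as an engineer would, in place of code of your own. Each camera call takes 0.05 s, during which the arm holds its last target. There are 200 camera calls.

### The job

Take the temperature probe out of its rest by the grey handle and lower it, still held, into the round well in the top of the taller of the two metal check blocks. Leave it standing upright there, fully home with its stop disc down on the block's top, and let go.

Things in the scene. Friction and masses are not known exactly. Their poses are not given: they have to be found in the camera images.
- probe: Loose temperature probe, about 0.1 kg, upright in the rest, round all about (yaw does not matter). Origin: centre of the underside of its steel stop disc (60 mm diameter, 6 mm thick); z up along the handle. Grey handle, 28 mm diameter, from 6 to 70 mm above the origin (lowest 6 mm: 33 mm black collar). Below the disc a round-ended steel stem, 10 mm diameter, ending 62 mm below the origin.
- rest: White probe rest, fixed to the table: 70 x 70 mm foot plate, two posts, and a 44 x 70 mm top plate whose upper face is 74 mm above the table, with a 21 mm hole in its middle. At the start the probe's stem hangs through the hole and its disc lies on the top plate. Origin: centre of the underside, on the table.
- tall_block_mouth (a point): Centre of the well's mouth, level with the top face of the taller check block (aluminium, 80 x 80 mm, 72 mm tall, fixed); z up. The dark steel well is dished: 44 mm wide at the mouth, narrowing within 15 mm of depth to a straight 24 mm bore, 68 mm deep in all. When the probe is fully home its disc lies on the top face and its stem hangs free in the bore.
- low_block: The lower check block, the wrong one: same outline and well mouth but only 36 mm tall, too shallow for the stem. Fixed to the table. Origin: centre of its underside, on the table. Which block stands to the left changes. (Between the two blocks, behind the rest, stands a fixed bent-plate easel 175 mm tall: carry the probe round or over it.)
Not all that is in view belongs to the job. Leave any brown or yellow look-alike of the part that bears tall_block_mouth alone. Leave any red look-alike of the probe alone.

How it is judged:
By the outcome, as a careful person would: the job done as asked, in the order asked, and still so for the second after the job is handed in, with the robot touching nothing.
It also fails if it takes over 32 s, if anything falls off the work surface, if the arm or the gripper's body presses on something with over 40 N, if the wrist force passes 120 N, or if a joint passes its speed limit or range.

## Working session

There is one attempt and no reset: what is moved stays moved. The work goes in short steps, each a Python script; the robot and the scene stay as the last script left them, time stands still between calls to the robot, and variables do not carry over. Pictures are saved under pics/ and viewed, at most 10 in all, crops included, and the job is handed in when it is done.

```bash
ls; mkdir -p pics
python3 - <<'E'
from plant import robot
import cv2
for n in("side","top"):
    cv2.imwrite(f"pics/{n}0.png",robot.grab_frame(n)); c=robot.get_calibration(n); print(n,c)
E
```

```text
pics
side {'vertical_fov': 56.21438423923456, 'cx': 322.87161214311215, 'cy': 243.79664839066672, 'rvec': array([ 0.09309538, -2.68218263,  1.6173011 ]), 'tvec': array([0.5718711 , 0.05651776, 0.97287935])}
top {'vertical_fov': 52.22413290269904, 'cx': 320.8021986364246, 'cy': 234.32799437997625, 'rvec': array([ 2.1974707 , -2.17840426,  0.11621006]), 'tvec': array([0.0402674 , 0.56523367, 1.01022521])}
```

View pics/top0.png

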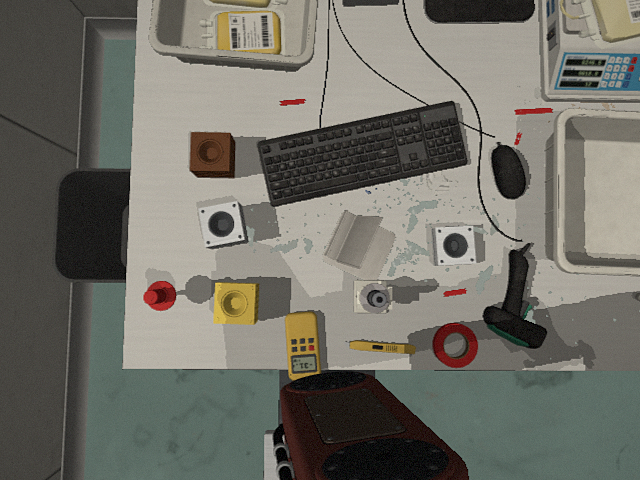

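View pics/side0.png

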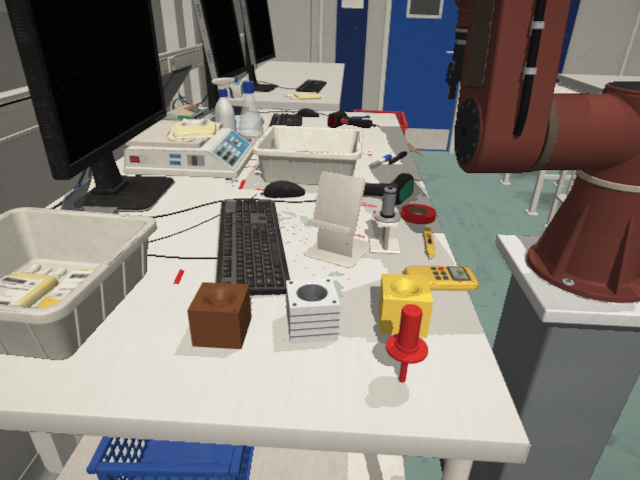

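The top view shows metal-white blocks at (222,223) and (455,245), the rest with the grey probe at (376,296), and the easel at (358,243). The side view shows the left metal block at (313,310) and the grey probe at (389,205). The right block is hidden behind the easel.

Look-alikes:
- **Blocks:** metal left (222,223), metal right (455,245), brown (212,154), yellow (236,302). I still need to measure which metal one is taller.
- **Probes:** grey (376,296) is the one I want; red (160,295) is to be left alone.

```bash
cat > h.py <<'E'
import numpy as np, cv2
from plant import robot
def cam(n):
    c=robot.get_calibration(n); f=240/np.tan(np.radians(c["vertical_fov"]/2))
    R=cv2.Rodrigues(np.array(c["rvec"]))[0]; t=np.array(c["tvec"])
    return np.array([[f,0,c["cx"]],[0,f,c["cy"]],[0,0,1]]),R,t
def ray(n,uv):
    K,R,t=cam(n); d=R.T@np.linalg.solve(K,[uv[0],uv[1],1]); return -R.T@t,d/np.linalg.norm(d)
def plane(n,uv,z):
    o,d=ray(n,uv); return o+d*(z-o[2])/d[2]
def tri(a,b):
    o1,d1=ray("top",a);o2,d2=ray("side",b)
    s=np.linalg.lstsq(np.c_[d1,-d2],o2-o1,rcond=None)[0]
    p,q=o1+s[0]*d1,o2+s[1]*d2; return (p+q)/2,np.linalg.norm(p-q)
def proj(n,p):
    K,R,t=cam(n); q=K@(R@np.array(p)+t); return q[:2]/q[2]
E
python3 - <<'E'
from h import *
T=cv2.imread("pics/top0.png");S=cv2.imread("pics/side0.png")
print("cams",ray("top",(320,240))[0],ray("side",(320,240))[0])
def cr(I,u,v,r=36): return cv2.resize(I[v-r:v+r,u-r:u+r],(390,290) if 0 else (290,290),interpolation=cv2.INTER_CUBIC)
a=np.hstack([cr(T,222,223),cr(T,455,245)]);b=np.hstack([cr(T,376,296),cr(S,313,305,36)])
cv2.imwrite("pics/crop1.png",np.vstack([a,b]))
cv2.imwrite("pics/crop2.png",cv2.resize(S[170:260,290:430],(784,504),interpolation=cv2.INTER_CUBIC))
# dark well contours
def ell(I,box,th=110):
    u0,v0,u1,v1=box;g=cv2.cvtColor(I,cv2.COLOR_BGR2GRAY)[v0:v1,u0:u1]
    cs=cv2.findContours((g<th).astype(np.uint8),0,cv2.CHAIN_APPROX_NONE)[0]
    for c in cs:
        if len(c)>20: e=cv2.fitEllipse(c);print(box,np.round(np.array(e[0])+[u0,v0],1),np.round(e[1],1))
ell(T,(204,206,240,240));ell(T,(438,228,474,262));ell(S,(292,280,336,303))
for n,uv in(("L",(222,223)),("R",(456,245))):
  for z in(.036,.072): print(n,z,plane("top",uv,z))
# bright top face sizes: minAreaRect
for box in((190,192,254,256),(423,213,487,277)):
    u0,v0,u1,v1=box;g=cv2.cvtColor(T,cv2.COLOR_BGR2GRAY)[v0:v1,u0:u1]
    print(np.percentile(g,[50,80,90,99]))
E
```

```text
cams [0.47697692 0.06662655 1.05343223] [0.53685108 0.86459689 0.49090546]
(204, 206, 240, 240) [220.9 223.7] [24.6 24.8]
(438, 228, 474, 262) [455.  245.1] [23.  23.9]
(292, 280, 336, 303) [311.6 292.5] [15.3 29.1]
L 0.036 [0.58547931 0.25127681 0.036     ]
L 0.072 [0.58164015 0.24474329 0.072     ]
R 0.036 [ 0.5440968  -0.23794962  0.036     ]
R 0.072 [ 0.54172188 -0.22717275  0.072     ]
[172. 186. 193. 203.]
[171. 182. 194. 202.]
```

View pics/crop1.png

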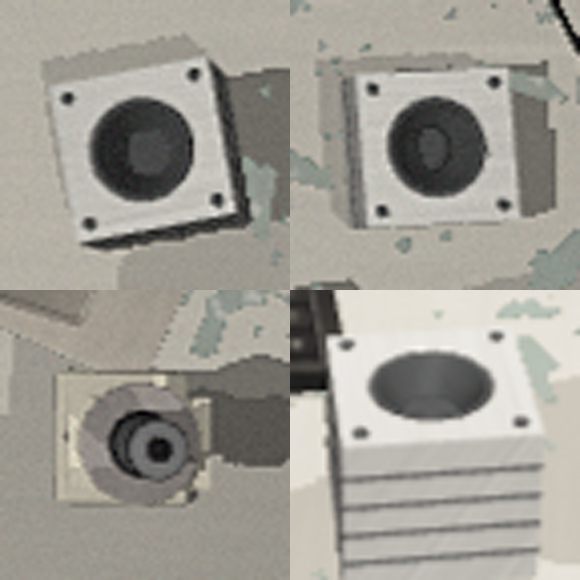

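View pics/crop2.png

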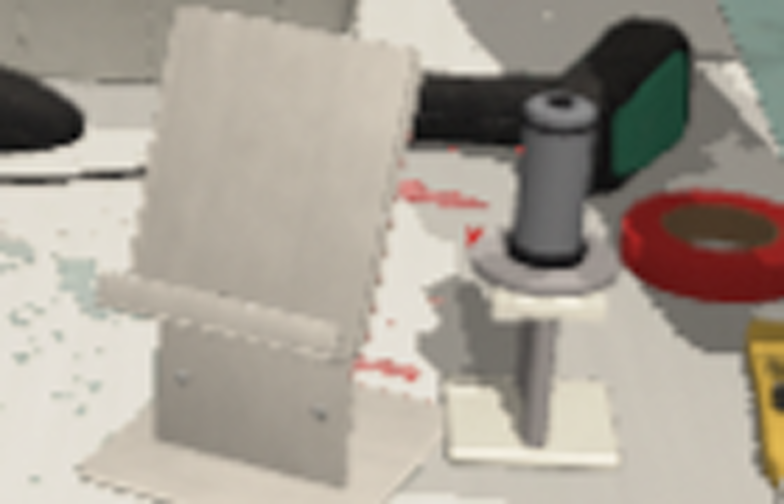

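Run:
```python
from h import *
np.set_printoptions(precision=4,suppress=True)
print("L well",tri((221.2,223.8),(312,292.7)))
for z in(.036,.072): print(z,proj("top",plane("side",(312,292.7),z)))
print("L at .072",plane("top",(221.2,223.8),.072),plane("side",(312,292.7),.072))
print("handle top",tri((379.2,299.7),(390.5,188.4)))
print("handle top@.144",plane("top",(379.2,299.7),.144),plane("side",(390.5,188.4),.144))
print("disc top@.08",plane("top",(374.8,297.7),.08),plane("side",(290+545/5.6,170+253/5.6),.08))
for uv in((323.9,171.4),(364.6,178.6)): p=plane("side",uv,.175);print("easel top",p,proj("top",p))
# block widths from hole corners (screw holes) spacing in top crop, both blocks
k=72/290
for n,o,P in(("L",(186,187),[(68,98),(194,74),(217,200),(90,224)]),("R",(419,209),[(83,89),(204,82),(214,204),(92,211)])):
    for z in(.036,.072):
        Q=np.array([plane("top",(o[0]+a*k,o[1]+b*k),z)[:2] for a,b in P]);print(n,z,Q.mean(0),np.linalg.norm(Q-np.roll(Q,1,0),axis=1))
print("yellow/red",plane("top",(236,302),.07),plane("top",(160,295),.1))
print(robot.observe())
```

```text
L well (array([0.5795, 0.2464, 0.0716]), np.float64(0.0010198144065958286))
0.036 [249.5947 224.6484]
0.072 [220.825  224.3036]
L at .072 [0.58   0.2463 0.072 ] [0.579 0.247 0.072]
handle top (array([ 0.4335, -0.061 ,  0.145 ]), np.float64(0.0017559445718229253))
handle top@.144 [ 0.4344 -0.0612  0.144 ] [ 0.4323 -0.0637  0.144 ]
disc top@.08 [ 0.4352 -0.0615  0.08  ] [ 0.4334 -0.0641  0.08  ]
easel top [ 0.5786 -0.0679  0.175 ] [385.0994 220.2893]
easel top [ 0.4916 -0.0323  0.175 ] [365.4798 268.2971]
L 0.036 [0.5835 0.2526] [0.0665 0.066  0.0668 0.0662]
L 0.072 [0.5797 0.246 ] [0.0641 0.0637 0.0644 0.0638]
R 0.036 [ 0.5434 -0.2376] [0.0636 0.0637 0.0637 0.0639]
R 0.072 [ 0.541  -0.2268] [0.0613 0.0614 0.0614 0.0616]
yellow/red [0.4244 0.2135 0.07  ] [0.4384 0.3548 0.1   ]
{'time': 0.1, 'q': array([-83.1188,   5.9944,   5.5307,  89.6042,   0.0003,  77.5269]), 'qvel': array([-0.018 ,  0.0201,  0.1459,  0.0355,  0.084 , -0.0368]), 'joint_torque': array([  0.0073, -55.8213,  50.4714,   0.013 ,  -0.0002,  -0.    ]), 'tool_pos': array([ 0.1988, -0.5659,  0.3032]), 'tcp_rot': array([-179.9338,   -0.015 ,   19.3542]), 'ft_force': array([ 0.0028,  0.2123, -0.3528]), 'torque': array([ 0.0352, -0.0275,  0.0304]), 'gripper_force': 0.0, 'gripper_width': 0.08561943750327318}
```

The left block is the tall one: triangulated mouth z is 71.6 mm, and its screw-hole spacing of 64 mm at z=72 matches the right block's spacing at z=36. The handle top triangulates to 145 mm against an expected 144 mm, so the probe is upright at (0.434, -0.062). Next is the grasp.

Run:
```python
from h import *
np.set_printoptions(precision=4,suppress=True)
P=[.434,-.0618]; W=[.5797,.2463]; O=[180,0,27]
print(robot.ik([*P,.33],O),robot.ik([*P,.39],O),robot.ik([*W,.39],O))
robot.move_pose([*P,.33],O)
print(robot.observe()["tool_pos"],robot.observe()["tcp_rot"])
hit=robot.line_to([*P,.182],vel=.12,guard=8); o=robot.observe(); print(hit,o["tool_pos"],o["ft_force"])
if not hit:
    robot.set_gripper(0); o=robot.observe(); print(o["gripper_width"],o["gripper_force"],o["ft_force"],o["tool_pos"],o["time"])
    if o["gripper_width"]>.02:
        robot.line_to([*P,.25],vel=.08)
        cv2.imwrite("pics/side1.png",robot.grab_frame("side")[120:270,260:460])
        o=robot.observe(); print(o["gripper_width"],o["ft_force"],o["time"])
        I=cv2.imread("pics/side1.png"); cv2.imwrite("pics/side1.png",cv2.resize(I,(800,600),interpolation=cv2.INTER_CUBIC))
```

```text
[-25.2999 -21.9744 -17.2707  94.7037   0.     127.7001] [-25.2999 -19.7671  -9.1807 100.5864   0.     127.7001] [ 11.1453  13.8949  23.4086  99.5137   0.     164.1453]
[ 0.4341 -0.0625  0.3299] [179.9982   0.012   26.9412]
False [ 0.4344 -0.062   0.1828] [-0.7474 -0.3501 -0.212 ]
0.02634297339873009 59.1000097990036 [ 0.3335 -1.2849  2.4519] [ 0.4342 -0.0619  0.1823] 4.0667
0.026502457695396126 [-0.3136 -0.3664 -1.4406] 5.1167
```

View pics/side1.png

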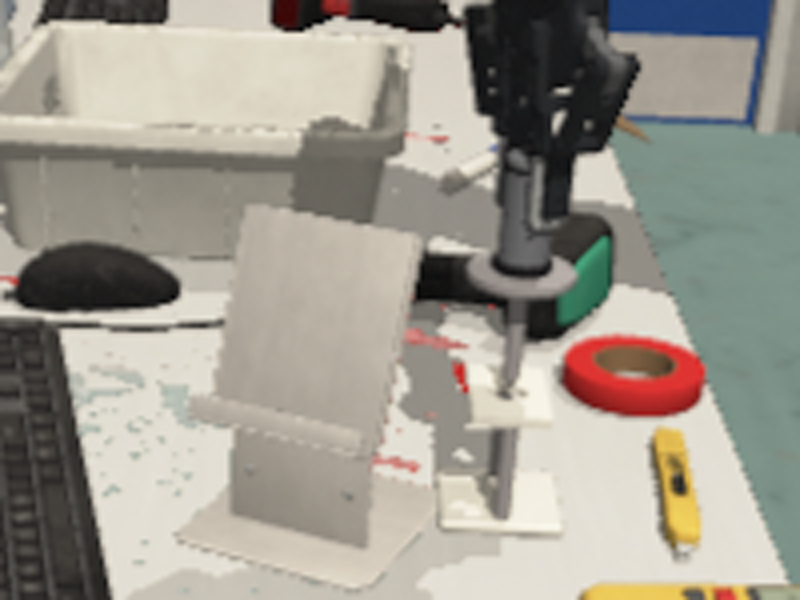

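The crop shows the probe held by its handle, with the disc at about (522,275) and the stem tip at (508,390), clear of the rest's hole. I'll carry it over the easel to just above the well and check it there before lowering.

Run:
```python
from h import *
np.set_printoptions(precision=4,suppress=True)
P=[.434,-.0618]; W=[.5797,.2463]; O=[180,0,27]
robot.line_to([*P,.39],vel=.15)
robot.move_pose([*W,.39],O)
robot.line_to([*W,.262],vel=.12); robot.pause(.2)
o=robot.observe(); print(o["tool_pos"],o["tcp_rot"],o["gripper_width"],o["ft_force"],o["time"])
S=robot.grab_frame("side");T=robot.grab_frame("top")
cv2.imwrite("pics/side2.png",S);cv2.imwrite("pics/top2.png",T)
z=o["tool_pos"][2]-.1085; p=np.array([*o["tool_pos"][:2],z])
for n,d in(("disc",0),("tip",-.062)): print(n,proj("side",p+[0,0,d]),proj("top",p+[0,0,d]))
print("mouth",proj("side",[*W,.072]))
cv2.imwrite("pics/crop3.png",cv2.resize(S[190:340,230:430],(800,600),interpolation=cv2.INTER_CUBIC))
```

```text
[0.58   0.2463 0.2627] [179.9833  -0.0563  27.0022] 0.02637740379790891 [ 0.308   0.7109 -1.5316] 8.9
disc [312.0525 248.8035] [213.0838 219.0728]
tip [311.5804 282.1511] [219.318  222.7267]
mouth [311.6033 292.4317]
```

View pics/crop3.png

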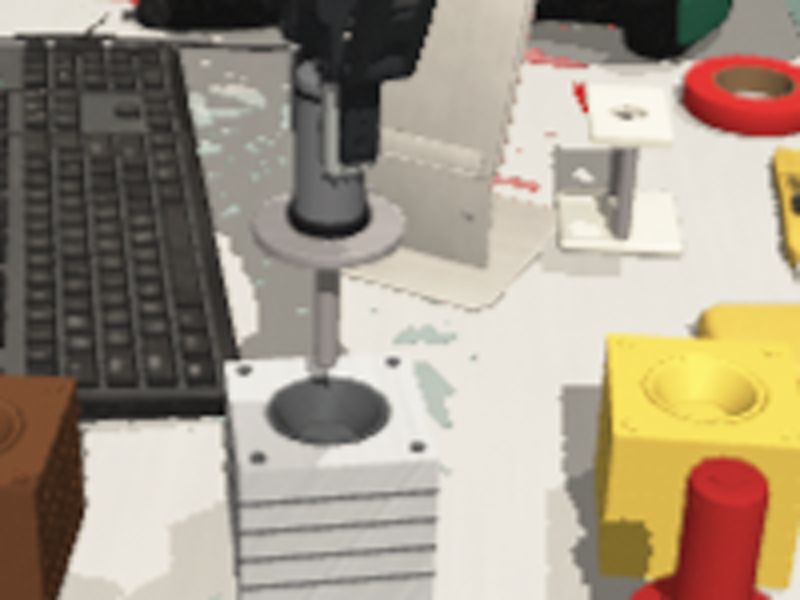

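The crop shows the disc at full-picture (312,247) and the stem tip at about (311,283). Both match the projection for an upright probe directly above the well mouth at (312,292). I'll lower it under guard.

Run:
```python
from h import *
np.set_printoptions(precision=4,suppress=True)
W=[.5797,.2463]
h=robot.line_to([*W,.192],vel=.07,guard=6); o=robot.observe(); print(h,o["tool_pos"],o["ft_force"],o["time"])
if not h:
    h=robot.line_to([*W,.177],vel=.02,guard=5); robot.pause(.1); o=robot.observe(); print(h,o["tool_pos"],o["ft_force"],o["gripper_width"],o["time"])
cv2.imwrite("pics/crop4.png",cv2.resize(robot.grab_frame("side")[210:360,230:430],(800,600),interpolation=cv2.INTER_CUBIC))
```

```text
False [0.58   0.2464 0.1927] [-0.5642 -0.8276 -0.8032] 10.15
True [0.5797 0.2462 0.1803] [-0.0212  0.1417  5.2509] 0.026921560088327808 10.8333
```

View pics/crop4.png

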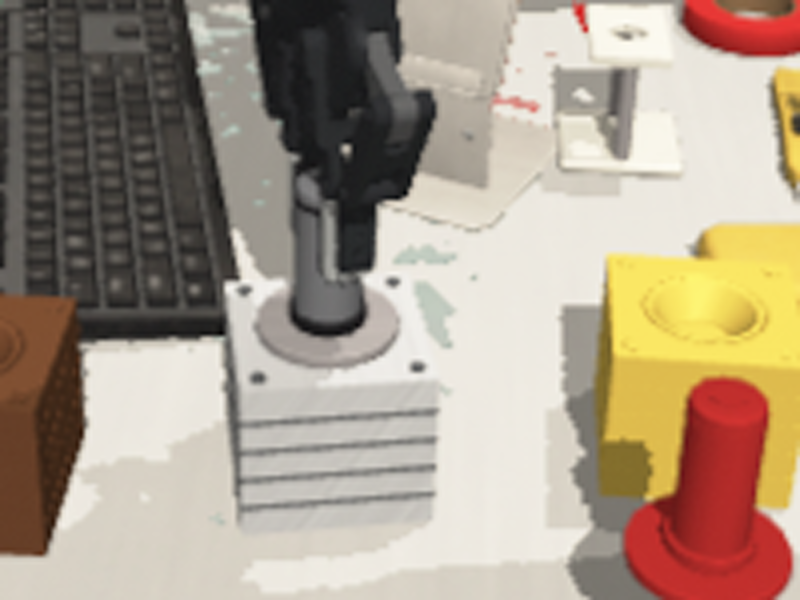

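The disc at crop (328,325) lies flat on the block top. Contact came at TCP z 0.1803, exactly the height expected for fully home. I'll release and retreat.

Run:
```python
from h import *
np.set_printoptions(precision=4,suppress=True)
W=[.5797,.2463]
robot.set_gripper(.085); robot.pause(.2)
robot.line_to([*W,.36],vel=.1); robot.pause(.3)
o=robot.observe(); print(o["tool_pos"],o["ft_force"],o["gripper_width"],o["time"])
cv2.imwrite("pics/crop5.png",cv2.resize(robot.grab_frame("side")[210:360,230:430],(800,600),interpolation=cv2.INTER_CUBIC))
for n,z in(("disc top",.078),("handle top",.142)): print(n,(proj("side",[*W,z])-[230,210])*4)
```

```text
[0.5797 0.2463 0.3599] [ 0.2804  0.0872 -0.8222] 0.08485360289857503 13.9417
disc top [326.5877 317.5942]
handle top [328.5328 182.228 ]
```

View pics/crop5.png

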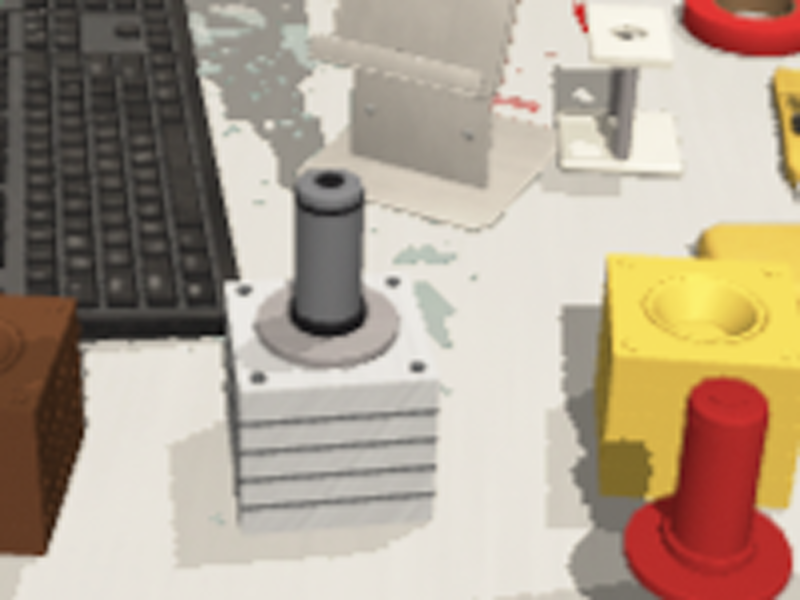

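The probe stands upright with its handle top at (330,181), close to the predicted (329,182). The disc is flat on the tall block and the gripper is clear, so I'm handing in.

```bash
python3 -c "
from plant import robot
print(robot.job_done())"
```

```text
the job is handed in; nothing more can be done
None
```

The probe is standing upright and released in the taller (left) block's well, with its disc flat on the block top; the job was handed in at about 14 s, inside the 32 s limit.

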